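# Run the curing pen along a glued joint

## Task

Take the glue-curing light pen out of its stand and, holding it upright with its tip no more than about a centimetre above the wood and not pressing on it, run it slowly (about 3 cm per second) along the whole glued joint of the two-board panel, starting at the edge beside the little star and ending at the opposite edge. Then put the pen back in its own stand, standing upright and seated on its collar, and let go. Leave the knob-topped stamp standing in its stand.

Things in the scene. Friction and masses are not known exactly. Their poses are not given: they have to be found in the camera images.
- pen_handle (a point): the curing pen, a loose round pen, 120 mm long, 60 to 130 g, standing upright, tip down, in its stand; this point is on its centre line, half-way along its grey handle (22 mm across, 68 mm long), 86 mm above the tip and 34 mm below the handle's end: the place to grip it. z runs along the pen towards the handle's end
- pen_tip (a point): the very tip of the pen's nozzle, on its centre line
- pen: the whole pen, origin at its tip, z along it towards the handle's end. From the tip up: metal nozzle 16 mm across (tapering to 6 mm at the tip over the last 14 mm) up to 45 mm, black collar 34 mm across from 45 to 52 mm, smooth grey round handle 22 mm across from 52 to 120 mm
- joined_panel: the two-board panel, fixed, 150 x 120 x 12 mm: two plywood boards (72 and 42 mm wide) with the joint between them, a straight dark groove 6 mm wide and 8 mm deep; it may lie turned any way round. x along the joint from start to end. A panel of the same size nearby is a bystander: one single board, no joint, larger star in its middle
- seam_start (a point): start of the joint, on its centre line at the level of the panel's upper face, at the panel's edge beside the little dark star of wooden bits (48 mm across, 5 mm high; on the wider board, its centre 42 mm from the joint and 30 mm in from this edge). x runs along the joint towards its end, z up
- seam_end (a point): the other end of the same straight joint, at the opposite edge, level with the panel's upper face, 150 mm from the start; same axes
- pen_stand_hole0 (a point): the pen's stand, a fixed wooden block 70 x 70 x 50 mm; this point is the centre of the mouth of its upright hole on its upper face, 23 mm across and going right through. The pen's collar rests on the upper face, so its tip then is 45 mm below this point
- stamp: bystander: a loose knob-topped stamp, brass foot and collar like the pen's but with a thin stem and a round dark wooden knob 34 mm across, 107 mm long, standing in an equal stand on the other side of the panels; origin at the centre of its foot

How it is judged (in metres and radians):
On the way, in this order (a step that is already met when the one before it is completed fails the run):
1. the pen's upright tip is at the start of the joint, within 12 mm to the side and 20 mm above the wood (y of pen_tip in the frame of seam_start between -0.012 and 0.012 m and z of pen_tip in the frame of seam_start between -0.009 and 0.02 m and x of pen_tip in the frame of seam_start between -0.02 and 0.018 m and angle between pen_handle's own z axis and vertical below 0.26 rad), for 0.2 s.
2. it has come along the joint to a quarter of its length (y of pen_tip in the frame of seam_start between -0.012 and 0.012 m and z of pen_tip in the frame of seam_start between -0.009 and 0.02 m and x of pen_tip in the frame of seam_start between 0.0275 and 0.0475 m and angle between pen_handle's own z axis and vertical below 0.26 rad), for 0.05 s.
3. to the middle (y of pen_tip in the frame of seam_start between -0.012 and 0.012 m and z of pen_tip in the frame of seam_start between -0.009 and 0.02 m and x of pen_tip in the frame of seam_start between 0.065 and 0.085 m and angle between pen_handle's own z axis and vertical below 0.26 rad), for 0.05 s.
4. to three quarters (y of pen_tip in the frame of seam_start between -0.012 and 0.012 m and z of pen_tip in the frame of seam_start between -0.009 and 0.02 m and x of pen_tip in the frame of seam_start between 0.1025 and 0.1225 m and angle between pen_handle's own z axis and vertical below 0.26 rad), for 0.05 s.
5. to the end of the joint (y of pen_tip in the frame of seam_start between -0.012 and 0.012 m and z of pen_tip in the frame of seam_start between -0.009 and 0.02 m and x of pen_tip in the frame of seam_start between 0.132 and 0.17 m and angle between pen_handle's own z axis and vertical below 0.26 rad), for 0.2 s.
At the end, for the whole second after the job is handed in: the pen is back in its own stand, upright within 10 degrees, its tip within 12 mm of the hole's axis and at least 40 mm below the mouth (collar on the block), at rest and released (horizontal distance between pen_tip and pen_stand_hole0 below 0.012 m and z of pen_tip in the frame of pen_stand_hole0 below -0.04 m and angle between pen_handle's own z axis and vertical below 0.17 rad and linear speed of pen below 0.02 m/s); the robot touches nothing.
It fails at once if the pen moves along the joint faster than 10 cm per second (y of pen_tip in the frame of seam_start between -0.012 and 0.012 m and z of pen_tip in the frame of seam_start between -0.009 and 0.02 m and x of pen_tip in the frame of seam_start between 0.02 and 0.13 m and linear speed of pen above 0.1 m/s).
It fails at once if the pen is pressed on the wood of the two-board panel with more than 15 N (contact force between pen and joined_panel above 15 N).
It fails at once if the stamp is shoved, tipped or pulled out of its stand (distance of stamp from where it was at the start of the episode above 0.015 m or angle between stamp's own z axis and vertical above 0.3 rad).
It also fails if it takes over 61 s, if anything falls off the work surface, if the arm or the gripper's body presses on something with over 40 N, if the wrist force passes 120 N, or if a joint passes its speed limit or range.

## Robot

A 6-joint arm with a two-finger parallel gripper is mounted at the origin on the work surface. World frame = base frame: x ahead of the robot, y to its left, z up, the work surface at z = 0. Lengths are in mm, angles in rad, forces in N, time in s.
With the tool pointing down it reaches from about 275 to 750 mm from the base axis. Payload 10.2 kg.
Tool frame: the origin (TCP) lies at the very end of the fingers, on their centre line; the grasp point (between the pads) lies 19 mm behind it; z points along the fingers, y is the direction in which the jaws open and shut (so a half turn about z gives the same grasp; the last joint's range is limited). The gripper opens to 85 mm and grips with 20 to 120 N. Pads are 22 mm wide; open, the fingers measure 114 mm over their backs; the gripper's body (76 mm by 85 mm) begins 54 mm behind the grasp point. The pads swing forward as they close: fully open they stand 13 mm farther back than shut.
Start: joints at [-1.544, 0.313, 1.498, -0, 1.331, -0.223], TCP at [129.772, -508.714, 200.494] pointing down, gripper open.
Joint ranges: [-2.94, 2.94], [-0.97, 2.17], [0.19, 2.56], [-1.23, 4.37], [0.02, 3.11], [-2.88, 2.88]. Speed limits (rad/s): [2.39, 2.39, 3.01, 3.14, 3.14, 3.14].

## Interface

Orientations are given as a unit quaternion [w, x, y, z].
In Python, from rig import sensors, imaging, ctrl gives the robot as it stands.
- The arm moves only by the shell command python3 -m creep 'ROWS' [FORCE]. ROWS is JSON, a list of rows, each an object with "grip": the finger opening in mm, from 0 to 85.4; "linear": the shift along the tool's x, y, z in mm, a list of three; "rot": the turn, a rotation vector about the tool's x, y, z in rad, a list of three. A call has 1 to 12 rows; each row shifts and turns the commanded pose from where the row before left it, along the tool's axes as they then stand; what a row does not reach is not made up. A row lasts 1/12 s, in which the tool goes at most 41.7 mm and 7.16 degrees, less where a joint would pass 70% of its speed; a pose out of reach is approached as far as the arm can. A call with a gripper value outside its range is refused whole. The fingers move at their own pace and stop on an object; FORCE is the grip in N (left out, the last holds). Time passes only in rows, so rows that do not move let the fingers close. It gives the time, the measured TCP pose, the force and the opening at its end, in the units of the state.
- sensors.sense(): the state, without advancing time (a new reading comes with each control period).
- imaging.capture(name): name is "scene" or "side" or "wrist"; returns (picture, depth): 400x640x3 uint8, red, green, blue; 400x640 float32, mm along the optical axis (not along the pixel's ray), 0 where there is no reading.
- imaging.camera_params(name): a dict with "intrinsics" (3x3 intrinsics, pixels), "R" (3x3) and "t" (3): a world point X has camera coordinates R X + t. Camera axes: x right, y down, z forward; pixel columns grow to the right and rows downward; lengths in mm; the calibration is good to about 2 mm. A picture is of the moment at which its call begins: read the wrist's pose just before it. camera_params takes no time and is no camera call; for the wrist camera it gives the pose at the moment of the call.
- ctrl.finish_job(): hands the job in, once; it reports no verdict.
The state is a dict: "time_s": time; "joints": joint angles; "dq": joint speeds; "tau": joint torques, N m; "eef_pos": TCP position; "ee_rot": TCP orientation; "force": force on the tool from outside, world axes, zero at the start; "wrist_torque": the same for the moment, N m; "grip_width": opening from 0.0 (shut) to 1.0 (fully open).
Only numpy, scipy, OpenCV 4.12 (cv2) and the standard library are available. Lean on these libraries where they do the work, as an engineer would, in place of code of your own. Each camera call takes 0.05 s, during which the arm holds its last target.

## Working session

There is one attempt and no reset: what is moved stays moved. The work goes in short steps, Python scripts to look and compute and a shell command to move; the robot and the scene stay as the last step left them, time stands still between calls to the robot, and variables do not carry over. Pictures are saved under pics/ and viewed, and the job is handed in when it is done.

```bash
mkdir -p pics; ls; python3 - <<'E'
from rig import sensors, imaging, ctrl
import cv2, numpy as np
print(sensors.sense())
for n in ["scene","side"]:
    p,d=imaging.capture(n); cv2.imwrite(f"pics/{n}0.png",p[:,:,::-1]); np.savez(f"{n}0.npz",p=p,d=d,**imaging.camera_params(n))
    print(n,imaging.camera_params(n))
E
```

```text
pics
{'time_s': 0.0, 'joints': array([-1.54438605e+00,  3.13470341e-01,  1.49844102e+00,  1.34193877e-05,
        1.33096776e+00, -2.23411465e-01]), 'dq': array([ 1.36403540e-03,  5.58671024e-04, -8.13231529e-04,  6.98690014e-05,
        2.02944584e-04, -4.46146908e-04]), 'tau': array([ 5.18978140e-04, -4.12269294e+01, -2.59742779e+01, -1.83358225e-04,
        4.14496768e-03,  6.50595631e-07]), 'eef_pos': array([ 129.77469478, -508.41082218,  199.92320239]), 'ee_rot': array([-6.39476241e-04,  9.92208769e-01,  1.24584687e-01,  6.97416660e-05]), 'force': array([0.34438476, 0.08325704, 1.16876041]), 'wrist_torque': array([-0.01321726, -0.03839201, -0.02253897]), 'grip_width': 0.9987571104975981}
scene {'intrinsics': array([[499.2228885 ,   0.        , 323.42562271],
       [  0.        , 499.2228885 , 197.46462635],
       [  0.        ,   0.        ,   1.        ]]), 'R': array([[ 0.12634886,  0.99198162, -0.00290297],
       [ 0.69138899, -0.0901601 , -0.71683501],
       [-0.71134889,  0.0885642 , -0.69723679]]), 't': array([ -53.49863035, -309.98920743, 1698.08073734])}
side {'intrinsics': array([[399.58958862,   0.        , 321.27808008],
       [  0.        , 399.58958862, 196.77420754],
       [  0.        ,   0.        ,   1.        ]]), 'R': array([[-8.70168251e-01, -4.92754530e-01, -4.33415277e-04],
       [-3.70847629e-01,  6.55468306e-01, -6.57900704e-01],
       [ 3.24467642e-01, -5.72323574e-01, -7.53104559e-01]]), 't': array([ 477.60606791,  246.43174542, 1004.73613958])}
```

View pics/scene0.png

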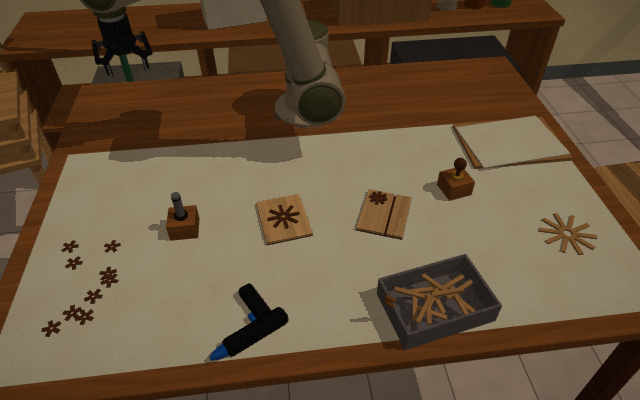

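View pics/side0.png

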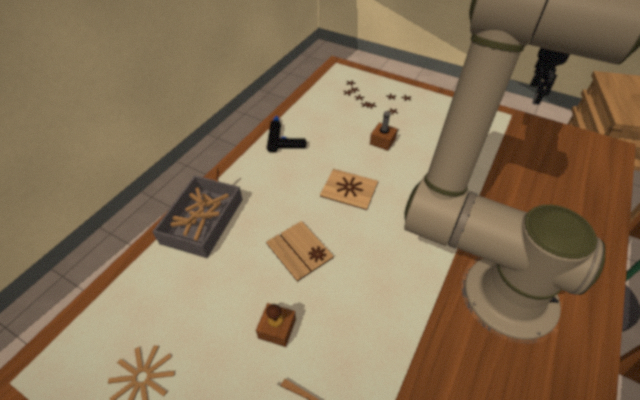

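The scene view shows the pen in its stand at about (180,215). The single-board panel is at (284,218). The jointed panel is at (384,214), with its star at the upper (robot-side) edge at (378,198). The stamp is at (457,178). Next I'll zoom in.

```bash
python3 - <<'E'
import cv2, numpy as np
a=np.load("scene0.npz");p=a['p'][:,:,::-1]
c=cv2.resize(p[180:245,345:420],None,fx=8,fy=8,interpolation=cv2.INTER_CUBIC)
cv2.imwrite("pics/zp.png",c)
c=cv2.resize(p[185:245,155:210],None,fx=8,fy=8,interpolation=cv2.INTER_CUBIC)
cv2.imwrite("pics/zs.png",c)
E
```

```text
(no output)
```

View pics/zp.png

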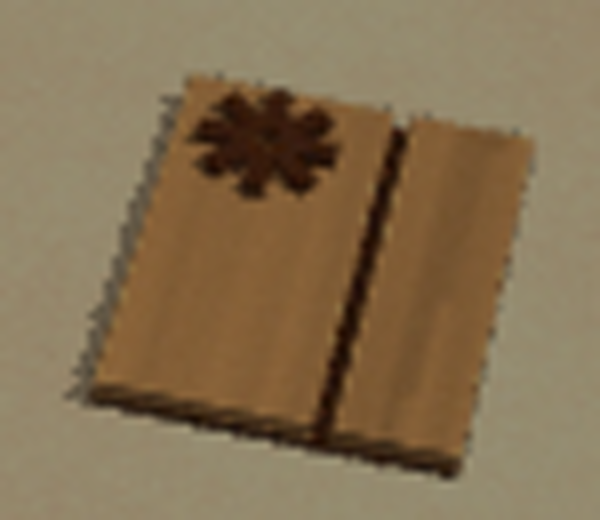

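View pics/zs.png

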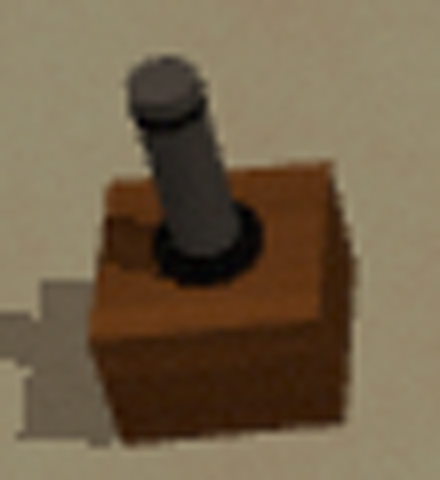

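```bash
cat > h.py <<'E'
import numpy as np, cv2
def ray(c,uv,z):
    K,R,t=c['intrinsics'],c['R'],c['t']
    C=-R.T@t; d=R.T@np.linalg.inv(K)@np.array([uv[0],uv[1],1.])
    return C+d*(z-C[2])/d[2]
def proj(c,X):
    q=c['R']@np.asarray(X,float)+c['t']; q=c['intrinsics']@q; return q[:2]/q[2]
E
python3 - <<'E'
from h import *
a=np.load("scene0.npz")
for n,uv,z in [("start",(394.6,195.2),12),("end",(384.6,233.8),12),("pentop",(174.9,194.5),125),("collar",(180.6,214.9),57),("BL",(356,229),12),("TL",(368.2,189),12),("TR",(411.2,196.8),12),("BR",(402.6,236.5),12)]:
    print(n,ray(a,uv,z).round(1))
K,R,t=a['intrinsics'],a['R'],a['t']
v,u=np.mgrid[0:400,0:640]
d=a['d']; P=np.stack([(u-K[0,2])/K[0,0]*d,(v-K[1,2])/K[1,1]*d,d],-1)
W=(P-t)@R
print("depth at pen top",W[194,173:177].round(0), "block",W[222,190:196].round(0))
# pen handle pts
sub=W[188:245,160:205].reshape(-1,3)
s=sub[(sub[:,2]>70)&(sub[:,2]<140)]; print(len(s),s.mean(0),s.max(0))
s=sub[(abs(sub[:,2]-50)<3)]; print(len(s),s.mean(0),cv2.minAreaRect(s[:,:2].astype(np.float32)))
b=np.load("side0.npz"); 
for X in [ray(a,(394.6,195.2),12),ray(a,(384.6,233.8),12),ray(a,(174.9,194.5),125),ray(a,(180.6,214.9),57)]: print(proj(b,X))
p=b['p'][:,:,::-1]
cv2.imwrite("pics/zp2.png",cv2.resize(p[215:285,260:340],None,fx=8,fy=8,interpolation=cv2.INTER_CUBIC))
cv2.imwrite("pics/zs2.png",cv2.resize(p[105:155,360:410],None,fx=8,fy=8,interpolation=cv2.INTER_CUBIC))
E
```

```text
start [476.6 189.8  12. ]
end [611.4 132.5  12. ]
pentop [ 518.8 -374.3  125. ]
collar [ 522. -374.   57.]
BL [585.9  63.4  12. ]
TL [442.8 122.8  12. ]
TR [488.6 233.3  12. ]
BR [626.2 175.6  12. ]
depth at pen top [[ 516. -379.  124.]
 [ 518. -376.  126.]
 [ 515. -375.  124.]
 [ 520. -371.  127.]] block [[ 541. -351.   48.]
 [ 542. -349.   49.]
 [ 543. -346.   49.]
 [ 546. -343.   52.]
 [ 542. -341.   47.]
 [ 538. -340.   44.]]
189 [ 524.16832834 -373.11677742  103.46358972] [ 531.44303878 -363.60897858  128.38579254]
376 [ 524.41378151 -373.41640781   49.72981951] ((519.0196533203125, -374.6855773925781), (71.07051849365234, 73.0427017211914), 89.21989440917969)
[309.52849711 268.20360763]
[278.48890115 232.03478091]
[386.34874851 112.25052299]
[382.9539434  128.50995038]
```

View pics/zp2.png

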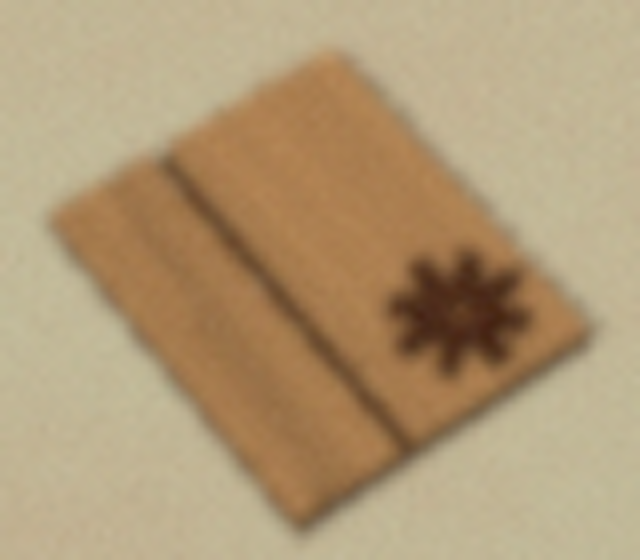

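View pics/zs2.png

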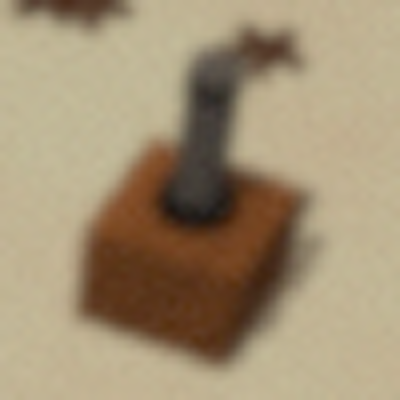

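```bash
python3 - <<'E'
from h import *
a=np.load("scene0.npz");b=np.load("side0.npz")
def f(c,u,v,cr,z): return ray(c,(cr[0]+u/8-.44,cr[1]+v/8-.44),z).round(1)
s=(260,215)
for n,u,v in [("start",408,450),("end",165,157),("A",52,220),("B",335,50),("C",592,335),("D",302,528)]: print(n,f(b,u,v,s,12))
print(f(b,215,70,(360,105),125),f(b,197,205,(360,105),57))
E
```

```text
start [470.3 195.2  12. ]
end [603.2 136.4  12. ]
A [622.3 177.7  12. ]
B [576.2  67.1  12. ]
C [439.2 127.2  12. ]
D [485.2 236.3  12. ]
[ 516.3 -369.3  125. ] [ 514.9 -368.    57. ]
```

Scene and side views differ by about 6 mm, so I'll refine both spots with the wrist camera. First I'll move towards the pen.

```bash
python3 -m creep '[{"grip":60,"linear":[34,-3,-3],"rot":[0,0,0]},{"grip":60,"linear":[34,-3,-3],"rot":[0,0,0]},{"grip":60,"linear":[34,-3,-3],"rot":[0,0,0]},{"grip":60,"linear":[34,-3,-3],"rot":[0,0,0]},{"grip":60,"linear":[34,-3,-3],"rot":[0,0,0]},{"grip":60,"linear":[34,-3,-3],"rot":[0,0,0]},{"grip":60,"linear":[34,-3,-3],"rot":[0,0,0]},{"grip":60,"linear":[34,-3,-3],"rot":[0,0,0]},{"grip":60,"linear":[34,-3,-3],"rot":[0,0,0]},{"grip":60,"linear":[20,-3,-3],"rot":[0,0,0]},{"grip":60,"linear":[10,-3,-3],"rot":[0,0,0]},{"grip":60,"linear":[0,0,0],"rot":[0,0,0]}]'
python3 - <<'E'
from rig import sensors, imaging
import cv2, numpy as np
c=imaging.camera_params("wrist"); s=sensors.sense()
p,d=imaging.capture("wrist"); cv2.imwrite("pics/w1.png",p[:,:,::-1]); np.savez("w1.npz",p=p,d=d,**c)
print(s['eef_pos'],s['ee_rot'],s['dq'].round(3)); print(c, "C",-c['R'].T@c['t'])
E
```

```text
time_s: 1.1
eef_pos: [448.4, -392.7, 233.6]
ee_rot: [-0.0, 0.992, 0.126, 0.0]
force: [0.4, 0.2, -0.0]
grip_width: 0.703
[ 448.40592817 -392.69646686  233.55476158] [-4.37427296e-05  9.92065343e-01  1.25723282e-01  9.69802028e-05] [-0.055 -0.019  0.038 -0.014 -0.017 -0.033]
{'intrinsics': array([[303.20116833,   0.        , 313.15871154],
       [  0.        , 303.20116833, 195.14640949],
       [  0.        ,   0.        ,   1.        ]]), 'R': array([[ 2.48245848e-01, -9.68696880e-01,  5.95535312e-04],
       [-9.31930007e-01, -2.38655823e-01,  2.73038203e-01],
       [-2.64349127e-01, -6.83355973e-02, -9.62003007e-01]]), 't': array([-490.84119517,  281.42497645,  502.12099577])} C [ 516.85291571 -373.9998867   406.49445127]
```

View pics/w1.png

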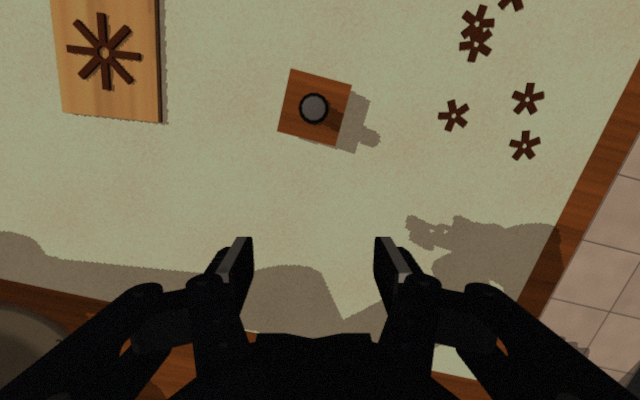

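The wrist view looks straight down on the pen, with its top at (314,108) and the block around it. I'll measure it.

```bash
python3 - <<'E'
from h import *
a=np.load("w1.npz");p=a['p'].astype(int)
hsv=cv2.cvtColor(a['p'],cv2.COLOR_RGB2HSV)
m=((hsv[...,1]<70)).astype(np.uint8); m[:, :285]=0; m[:,345:]=0; m[:75]=0; m[142:]=0
g=p.max(2)
sub=np.zeros_like(m); sub[88:128,294:336]=1
# dark/grey pen vs wood: saturation
grey=((hsv[...,1]<100)&(g>40)).astype(np.uint8)*sub
n,l,st,ce=cv2.connectedComponentsWithStats(grey); print(st[1:],ce[1:])
i=1+st[1:,4].argmax(); print("top",ray(a,ce[i],125))
dark=((p.sum(2)<110)|(grey>0)).astype(np.uint8)*sub
cs,_=cv2.findContours(dark,cv2.RETR_EXTERNAL,cv2.CHAIN_APPROX_NONE); c=max(cs,key=cv2.contourArea); e=cv2.minEnclosingCircle(c); print("collar",e,ray(a,e[0],57))
cv2.imwrite("pics/w1z.png",cv2.resize(a['p'][60:160,260:390,::-1],None,fx=6,fy=6,interpolation=cv2.INTER_CUBIC))
E
```

```text
[[302  96  23  24 448]] [[313.08035714 107.58258929]]
top [ 518.13104625 -373.77325216  125.        ]
collar ((318.9677429199219, 111.96774291992188), 21.977405548095703) [ 515.52758623 -381.22077087   57.        ]
```

View pics/w1z.png

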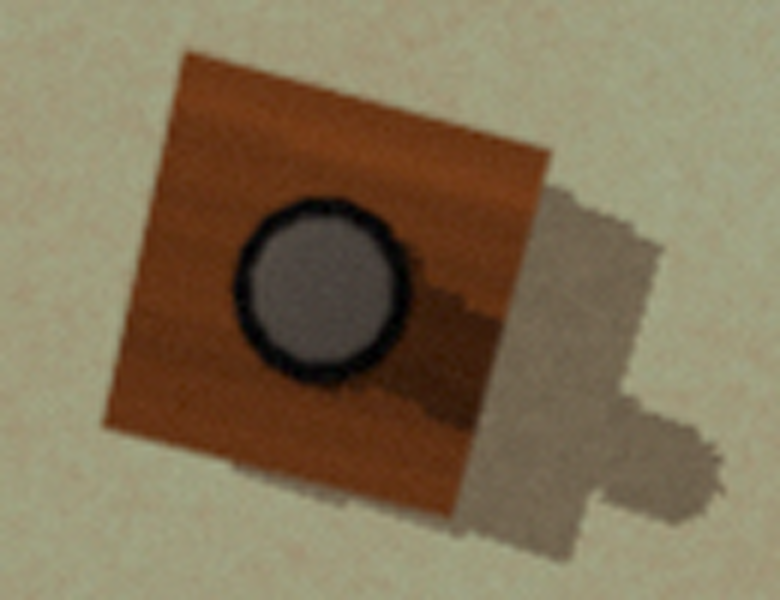

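```bash
python3 -m creep '[{"grip":60,"linear":[24,-0.3,0],"rot":[0,0,0]},{"grip":60,"linear":[24,-0.3,0],"rot":[0,0,0]},{"grip":60,"linear":[24,-0.3,0],"rot":[0,0,0]},{"grip":60,"linear":[0,0,0],"rot":[0,0,0]},{"grip":60,"linear":[0,0,30],"rot":[0,0,0]},{"grip":60,"linear":[0,0,30],"rot":[0,0,0]},{"grip":60,"linear":[0,0,10],"rot":[0,0,0]},{"grip":60,"linear":[0,0,0],"rot":[0,0,0]},{"grip":60,"linear":[0,0,0],"rot":[0,0,0]}]'
python3 - <<'E'
from rig import sensors, imaging
from h import *
c=imaging.camera_params("wrist"); s=sensors.sense()
p,d=imaging.capture("wrist"); cv2.imwrite("pics/w2.png",p[:,:,::-1])
print(s['eef_pos'],s['ee_rot'],s['dq'].round(3))
q=s['ee_rot']; 
from scipy.spatial.transform import Rotation as Ro
R=Ro.from_quat([q[1],q[2],q[3],q[0]]).as_matrix(); print(R.T@(np.array([518,-374,72])-s['eef_pos']), proj(c,[518,-374,125]))
a=np.load("w1.npz"); print(ray(a,(313.4,107.9),57),ray(a,(313.4,107.5),50))
E
```

```text
time_s: 1.9
eef_pos: [516.1, -375.9, 164.6]
ee_rot: [0.0, 0.992, 0.124, 0.0]
force: [0.1, 0.8, 1.5]
grip_width: 0.7
[ 516.08200953 -375.94030456  164.58123428] [3.22369501e-04 9.92286328e-01 1.23966621e-01 1.25151351e-04] [ 0.007 -0.02  -0.037  0.001  0.002  0.003]
[ 2.32080056 -1.47090572 92.58066068] [312.55929489 205.99077083]
[ 518.20046268 -374.14533831   57.        ] [ 518.64803675 -374.04037197   50.        ]
```

View pics/w2.png

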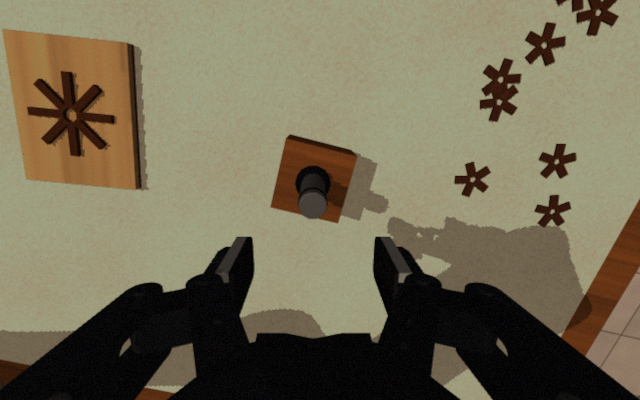

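The pen top shows at (313,205), where the estimate predicted it, centred between the jaws. Now descend and grip.

```bash
python3 -m creep '[{"grip":60,"linear":[2.3,-1.5,20],"rot":[0,0,0]},{"grip":60,"linear":[0,0,25],"rot":[0,0,0]},{"grip":60,"linear":[0,0,25],"rot":[0,0,0]},{"grip":60,"linear":[0,0,16],"rot":[0,0,0]},{"grip":60,"linear":[0,0,6],"rot":[0,0,0]},{"grip":60,"linear":[0,0,0],"rot":[0,0,0]},{"grip":60,"linear":[0,0,0],"rot":[0,0,0]},{"grip":15,"linear":[0,0,0],"rot":[0,0,0]},{"grip":15,"linear":[0,0,0],"rot":[0,0,0]},{"grip":15,"linear":[0,0,0],"rot":[0,0,0]},{"grip":15,"linear":[0,0,0],"rot":[0,0,0]},{"grip":15,"linear":[0,0,0],"rot":[0,0,0]}]' 50
python3 -m creep '[{"grip":15,"linear":[0,0,0],"rot":[0,0,0]},{"grip":15,"linear":[0,0,0],"rot":[0,0,0]},{"grip":15,"linear":[0,0,0],"rot":[0,0,0]}]' 50
```

```text
time_s: 2.95
eef_pos: [519.0, -373.6, 72.6]
ee_rot: [0.001, 0.992, 0.125, 0.001]
force: [-1.0, -1.9, 5.7]
grip_width: 0.237
time_s: 3.2
eef_pos: [519.0, -373.6, 72.6]
ee_rot: [0.001, 0.992, 0.125, 0.001]
force: [-0.2, -0.5, 5.9]
grip_width: 0.236
```

```bash
python3 -m creep '[{"grip":15,"linear":[0,0,-6],"rot":[0,0,0]},{"grip":15,"linear":[0,0,-12],"rot":[0,0,0]},{"grip":15,"linear":[0,0,-16],"rot":[0,0,0]},{"grip":15,"linear":[0,0,-16],"rot":[0,0,0]},{"grip":15,"linear":[0,0,-16],"rot":[0,0,0]},{"grip":15,"linear":[0,0,-16],"rot":[0,0,0]},{"grip":15,"linear":[0,0,-12],"rot":[0,0,0]},{"grip":15,"linear":[0,0,-6],"rot":[0,0,0]},{"grip":15,"linear":[0,0,0],"rot":[0,0,0]},{"grip":15,"linear":[0,0,0],"rot":[0,0,0]}]'
python3 - <<'E'
from rig import sensors, imaging
from h import *
s=sensors.sense(); print(s['eef_pos'],s['force'],s['grip_width'])
for n in ["scene","wrist"]:
    c=imaging.camera_params(n)
    p,d=imaging.capture(n); np.savez(f"{n}3.npz",p=p,d=d,**c)
    cv2.imwrite(f"pics/{n}3.png",p[:,:,::-1] if n=="wrist" else cv2.resize(p[140:250,120:240,::-1],None,fx=5,fy=5,interpolation=cv2.INTER_CUBIC))
E
```

```text
time_s: 4.03
eef_pos: [518.5, -372.8, 171.3]
ee_rot: [-0.0, 0.992, 0.125, -0.0]
force: [-0.5, 0.4, -1.6]
grip_width: 0.24
[ 518.45291194 -372.82306546  171.28480069] [-0.47395822  0.36771764 -1.62327162] 0.23959720830140377
```

View pics/scene3.png

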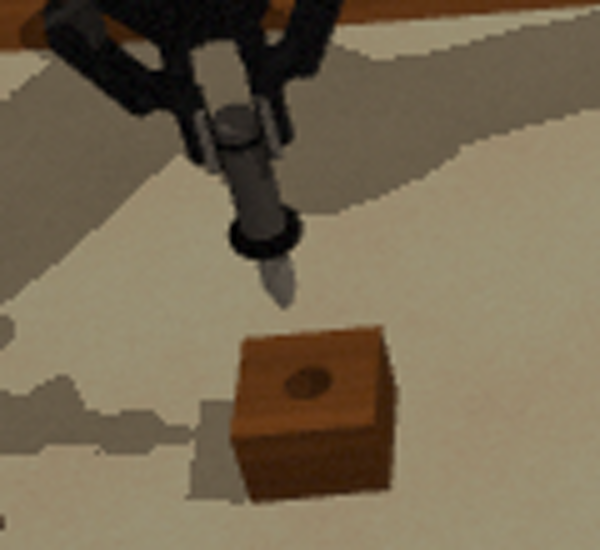

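View pics/wrist3.png

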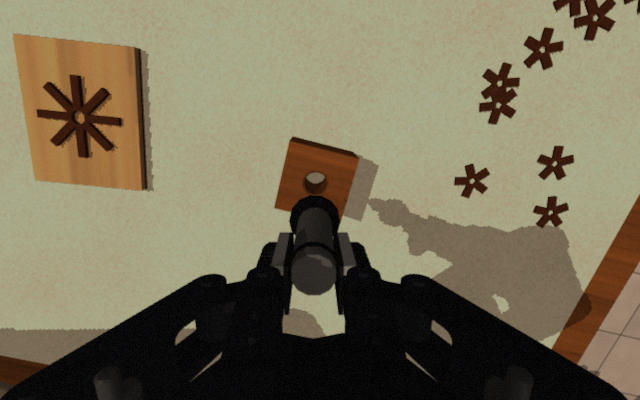

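The pen is held upright and the empty hole is visible, at crop (308,383) in the scene view. I'll check the tip and tilt numerically.

```bash
python3 - <<'E'
from h import *
a=np.load("scene3.npz"); w=np.load("wrist3.npz")
f=lambda u,v:(120+u/5-.4,140+v/5-.4)
print("hole scene",ray(a,f(308,383),50), "hole wrist(mouth)",ray(w,(315.5,182),50))
print("tip pred",proj(a,[518.5,-372.8,104.3]),"seen",f(285,307),"end pred",proj(a,[518.5,-372.8,224.3]),"seen",f(238,120),
 "collar pred",proj(a,[518.5,-372.8,156]),"seen",f(266,230))
print("wrist: end pred",proj(w,[518.5,-372.8,224.3]),"collar",proj(w,[518.5,-372.8,156.3]))
E
```

```text
hole scene [ 519.8249666  -374.09018948   50.        ] hole wrist(mouth) [ 519.65148636 -373.58613213   50.        ]
tip pred [177.31143081 200.46026073] seen (176.6, 201.0) end pred [166.43353814 163.00532329] seen (167.2, 163.6) collar pred [172.81281924 184.97056801] seen (172.79999999999998, 185.6)
wrist: end pred [315.78615318 275.49889961] collar [314.99660811 220.8670475 ]
```

```bash
python3 -m creep '[{"grip":15,"linear":[0.5,-10,0],"rot":[0,0,0]},{"grip":15,"linear":[1,-20,0],"rot":[0,0,0]},{"grip":15,"linear":[1.5,-30,0],"rot":[0,0,0]},{"grip":15,"linear":[1.5,-30,0],"rot":[0,0,0]},{"grip":15,"linear":[1.5,-30,0],"rot":[0,0,0]},{"grip":15,"linear":[1.5,-30,0],"rot":[0,0,0]},{"grip":15,"linear":[1.5,-30,0],"rot":[0,0,0]},{"grip":15,"linear":[1.5,-30,0],"rot":[0,0,0]},{"grip":15,"linear":[1.5,-30,0],"rot":[0,0,0]},{"grip":15,"linear":[1.5,-30,0],"rot":[0,0,0]},{"grip":15,"linear":[1.5,-30,0],"rot":[0,0,0]},{"grip":15,"linear":[1.5,-30,0],"rot":[0,0,0]}]'
python3 -m creep '[{"grip":15,"linear":[1.5,-30,0],"rot":[0,0,0]},{"grip":15,"linear":[1.5,-30,0],"rot":[0,0,0]},{"grip":15,"linear":[1.5,-30,0],"rot":[0,0,0]},{"grip":15,"linear":[1.5,-30,0],"rot":[0,0,0]},{"grip":15,"linear":[1.5,-30,0],"rot":[0,0,0]},{"grip":15,"linear":[1.5,-30,0],"rot":[0,0,0]},{"grip":15,"linear":[1.5,-26,0],"rot":[0,0,0]},{"grip":15,"linear":[1,-14,0],"rot":[0,0,0]},{"grip":15,"linear":[0,-4,0],"rot":[0,0,0]},{"grip":15,"linear":[0,0,0],"rot":[0,0,0]},{"grip":15,"linear":[0,0,0],"rot":[0,0,0]},{"grip":15,"linear":[0,0,0],"rot":[0,0,0]}]'
python3 - <<'E'
from rig import sensors, imaging
from h import *
s=sensors.sense(); print(s['eef_pos'],s['joints'].round(2),s['dq'].round(3),s['grip_width'])
n="wrist"
c=imaging.camera_params(n)
p,d=imaging.capture(n); np.savez(f"{n}4.npz",p=p,d=d,**c)
cv2.imwrite(f"pics/{n}4.png",p[:,:,::-1])
for X in [(476.6,189.8,12),(611.4,132.5,12)]: print(proj(c,X))
E
```

```text
time_s: 5.13
eef_pos: [452.1, -47.7, 170.9]
ee_rot: [-0.0, 0.992, 0.124, -0.001]
force: [-0.1, -0.1, -1.1]
grip_width: 0.236
time_s: 6.13
eef_pos: [408.9, 169.8, 171.3]
ee_rot: [0.0, 0.992, 0.124, -0.0]
force: [-0.2, 0.4, -1.6]
grip_width: 0.236
[408.94514096 169.84192801 171.30917073] [ 0.13  0.16  1.77 -0.    1.21  1.45] [-0.003 -0.001 -0.002  0.001  0.001  0.002] 0.23630757171510347
[311.3770947  109.46888125]
[404.46128944 -18.22859541]
```

View pics/wrist4.png

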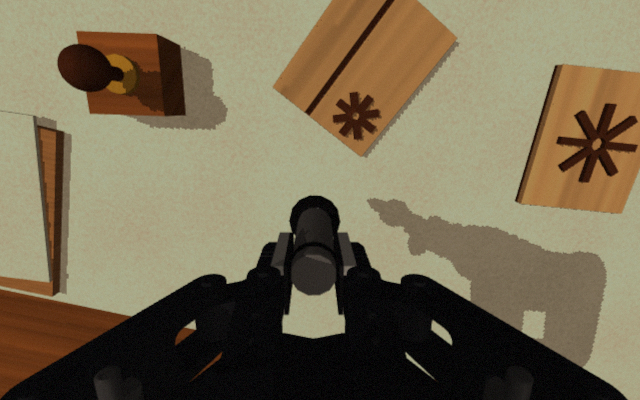

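The wrist view shows the groove from (309,111) at the star-side edge up to (390,0), and the stamp well clear at upper left. I'll fit the groove line.

```bash
python3 - <<'E'
from h import *
w=np.load("wrist4.npz"); p=w['p'].astype(int)
m=((p.sum(2)<170)).astype(np.uint8); r=np.zeros_like(m); 
cv2.fillPoly(r,[np.array([[375,0],[410,0],[325,118],[295,118]])],1); m*=r
n,l,st,ce=cv2.connectedComponentsWithStats(m); i=1+st[1:,4].argmax(); print(st[i])
ys,xs=np.where(l==i); line=cv2.fitLine(np.c_[xs,ys].astype(np.float32),cv2.DIST_HUBER,0,.01,.01).ravel(); print(line)
pt=lambda v:(line[2]+(v-line[3])/line[1]*line[0],v)
A=ray(w,pt(20),12);
for v in (108,110,112,114): print(v,pt(v),ray(w,pt(v),12).round(1))
B=ray(w,pt(110),12); d=A-B; print("dir",d/np.linalg.norm(d), np.degrees(np.arctan2(d[1],d[0])))
cv2.imwrite("pics/w4z.png",cv2.resize(w['p'][60:150,260:390,::-1],None,fx=6,fy=6,interpolation=cv2.INTER_CUBIC))
E
```

```text
[305   0  89 115 822]
[  0.5921953  -0.8057945 348.8759     55.873108 ]
108 (np.float32(310.56674), 108) [477.8 191.   12. ]
110 (np.float32(309.0969), 110) [475.5 192.   12. ]
112 (np.float32(307.62704), 112) [473.1 193.   12. ]
114 (np.float32(306.15723), 114) [470.8 194.   12. ]
dir [ 0.91833827 -0.39579643  0.        ] -23.315654700321463
```

View pics/w4z.png

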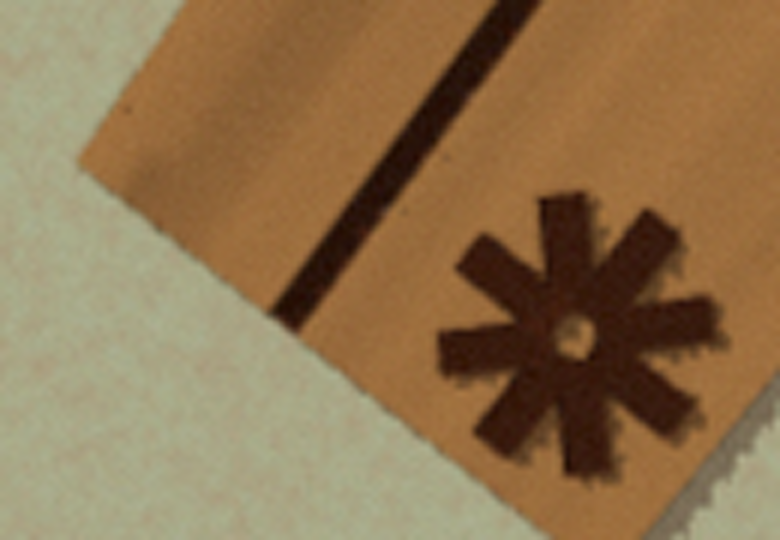

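Start ≈ (473,193), direction −23.3°, consistent across the three views. I'll move above the start and descend with the tip about 7 mm above the wood.

```bash
python3 -m creep '[{"grip":15,"linear":[12,-2,0],"rot":[0,0,0]},{"grip":15,"linear":[22,-3,0],"rot":[0,0,0]},{"grip":15,"linear":[20,-3,0],"rot":[0,0,0]},{"grip":15,"linear":[9.8,-1.6,6],"rot":[0,0,0]},{"grip":15,"linear":[0,0,15],"rot":[0,0,0]},{"grip":15,"linear":[0,0,18],"rot":[0,0,0]},{"grip":15,"linear":[0,0,15],"rot":[0,0,0]},{"grip":15,"linear":[0,0,12],"rot":[0,0,0]},{"grip":15,"linear":[0,0,5],"rot":[0,0,0]},{"grip":15,"linear":[0,0,0],"rot":[0,0,0]},{"grip":15,"linear":[0,0,0],"rot":[0,0,0]}]'
python3 - <<'E'
from rig import sensors, imaging
from h import *
s=sensors.sense(); print(s['eef_pos'],s['force'],s['ee_rot'])
for n in ["scene","side"]:
    c=imaging.camera_params(n)
    p,d=imaging.capture(n); np.savez(f"{n}5.npz",p=p,d=d,**c)
    q=p[165:245,340:430] if n=="scene" else p[200:285,255:355]
    cv2.imwrite(f"pics/{n}5.png",cv2.resize(q[:,:,::-1],None,fx=6,fy=6,interpolation=cv2.INTER_CUBIC))
E
```

```text
time_s: 7.1
eef_pos: [468.6, 195.4, 100.9]
ee_rot: [0.0, 0.992, 0.124, 0.0]
force: [0.1, -1.2, -0.1]
grip_width: 0.236
[468.60129524 195.44148526 100.93074936] [ 0.09263314 -1.15088746 -0.13136961] [1.61678229e-06 9.92255007e-01 1.24217354e-01 2.21521468e-04]
```

View pics/scene5.png

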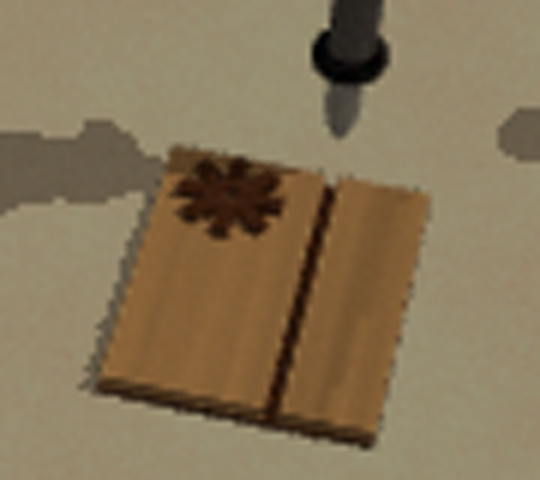

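View pics/side5.png

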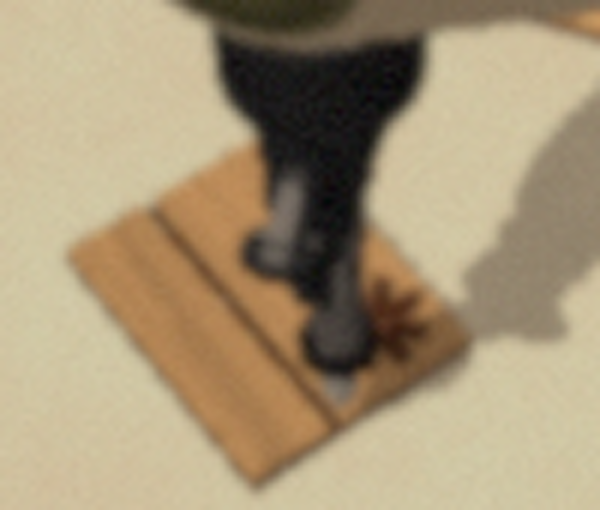

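The scene view shows the tip just off the star-side edge, over the joint line and still about 21 mm above the wood. The side view agrees. A numeric check, then the last descent.

```bash
python3 - <<'E'
from h import *
a=np.load("scene5.npz");b=np.load("side5.npz"); X=[468.6,195.4,33.4]
print(proj(a,X),"seen",(340+338/6-.4,165+136/6-.4),ray(a,(340+338/6-.4,165+136/6-.4),33.4))
print(proj(b,X),"seen",(255+343/6-.4,200+403/6-.4),ray(b,(255+343/6-.4,200+403/6-.4),33.4))
E
```

```text
[396.70370551 187.33735835] seen (395.93333333333334, 187.26666666666665) [468.0529576  193.38683788  33.4       ]
[310.91273451 266.81714451] seen (311.7666666666667, 266.7666666666667) [466.77843926 194.19865999  33.4       ]
```

Tip and seam agree to about 1–2 mm in both views. Descend, then sweep at 2.5 mm per row (30 mm/s).

```bash
python3 -m creep '[{"grip":15,"linear":[0,0,5],"rot":[0,0,0]},{"grip":15,"linear":[0,0,5],"rot":[0,0,0]},{"grip":15,"linear":[0,0,4.4],"rot":[0,0,0]},{"grip":15,"linear":[0,0,0],"rot":[0,0,0]},{"grip":15,"linear":[0,0,0],"rot":[0,0,0]},{"grip":15,"linear":[0,0,0],"rot":[0,0,0]},{"grip":15,"linear":[0,0,0],"rot":[0,0,0]},{"grip":15,"linear":[0,0,0],"rot":[0,0,0]},{"grip":15,"linear":[0,0,0],"rot":[0,0,0]}]'
python3 -m creep '[{"grip":15,"linear":[1,0.76,0],"rot":[0,0,0]},{"grip":15,"linear":[1.98,1.52,0],"rot":[0,0,0]},{"grip":15,"linear":[1.98,1.52,0],"rot":[0,0,0]},{"grip":15,"linear":[1.98,1.52,0],"rot":[0,0,0]},{"grip":15,"linear":[1.98,1.52,0],"rot":[0,0,0]},{"grip":15,"linear":[1.98,1.52,0],"rot":[0,0,0]},{"grip":15,"linear":[1.98,1.52,0],"rot":[0,0,0]},{"grip":15,"linear":[1.98,1.52,0],"rot":[0,0,0]}]'
python3 - <<'E'
from rig import sensors
import numpy as np
s=sensors.sense(); r=s['eef_pos'][:2]-[473,192.8]; d=np.array([.9184,-.3958]); print(s['eef_pos'],r@d, r@[.3958,.9184],s['force'])
E
```

```text
time_s: 7.95
eef_pos: [468.3, 195.8, 86.2]
ee_rot: [0.0, 0.992, 0.125, 0.0]
force: [0.2, -0.3, -0.2]
grip_width: 0.239
time_s: 8.62
eef_pos: [485.7, 188.3, 86.1]
ee_rot: [-0.0, 0.992, 0.125, -0.0]
force: [-0.1, -1.0, -1.7]
grip_width: 0.238
[485.66641196 188.31838939  86.07697142] 13.406654219369713 0.8974546679186897 [-0.0511981  -1.04200112 -1.70724207]
```

```bash
python3 -m creep '[{"grip":15,"linear":[1.98,1.52,0],"rot":[0,0,0]},{"grip":15,"linear":[1.98,1.52,0],"rot":[0,0,0]},{"grip":15,"linear":[1.98,1.52,0],"rot":[0,0,0]},{"grip":15,"linear":[1.98,1.52,0],"rot":[0,0,0]},{"grip":15,"linear":[1.98,1.52,0],"rot":[0,0,0]},{"grip":15,"linear":[1.98,1.52,0],"rot":[0,0,0]},{"grip":15,"linear":[1.98,1.52,0],"rot":[0,0,0]},{"grip":15,"linear":[1.98,1.52,0],"rot":[0,0,0]},{"grip":15,"linear":[1.98,1.52,0],"rot":[0,0,0]},{"grip":15,"linear":[1.98,1.52,0],"rot":[0,0,0]},{"grip":15,"linear":[1.98,1.52,0],"rot":[0,0,0]},{"grip":15,"linear":[1.98,1.52,0],"rot":[0,0,0]}]'
python3 -m creep '[{"grip":15,"linear":[1.98,1.52,0],"rot":[0,0,0]},{"grip":15,"linear":[1.98,1.52,0],"rot":[0,0,0]},{"grip":15,"linear":[1.98,1.52,0],"rot":[0,0,0]},{"grip":15,"linear":[1.98,1.52,0],"rot":[0,0,0]},{"grip":15,"linear":[1.98,1.52,0],"rot":[0,0,0]},{"grip":15,"linear":[1.98,1.52,0],"rot":[0,0,0]},{"grip":15,"linear":[1.98,1.52,0],"rot":[0,0,0]},{"grip":15,"linear":[1.98,1.52,0],"rot":[0,0,0]},{"grip":15,"linear":[1.98,1.52,0],"rot":[0,0,0]},{"grip":15,"linear":[1.98,1.52,0],"rot":[0,0,0]},{"grip":15,"linear":[1.98,1.52,0],"rot":[0,0,0]},{"grip":15,"linear":[1.98,1.52,0],"rot":[0,0,0]}]'
python3 - <<'E'
from rig import sensors,imaging
from h import *
s=sensors.sense(); r=s['eef_pos'][:2]-[473,192.8]; d=np.array([.9184,-.3958]); print(s['eef_pos'],r@d, r@[.3958,.9184],s['force'])
p,_=imaging.capture("scene")
cv2.imwrite("pics/scene6.png",cv2.resize(p[165:245,340:430,::-1],None,fx=6,fy=6,interpolation=cv2.INTER_CUBIC))
E
```

```text
time_s: 9.62
eef_pos: [513.2, 176.5, 86.1]
ee_rot: [-0.0, 0.992, 0.125, -0.0]
force: [1.3, -0.4, -1.1]
grip_width: 0.239
time_s: 10.62
eef_pos: [540.7, 164.8, 86.1]
ee_rot: [-0.0, 0.992, 0.125, -0.0]
force: [-0.2, -0.5, -0.7]
grip_width: 0.232
[540.71371295 164.7688914   86.07006809] 73.28298675974959 1.0573174520568471 [-0.17138033 -0.48276183 -0.7235464 ]
```

View pics/scene6.png

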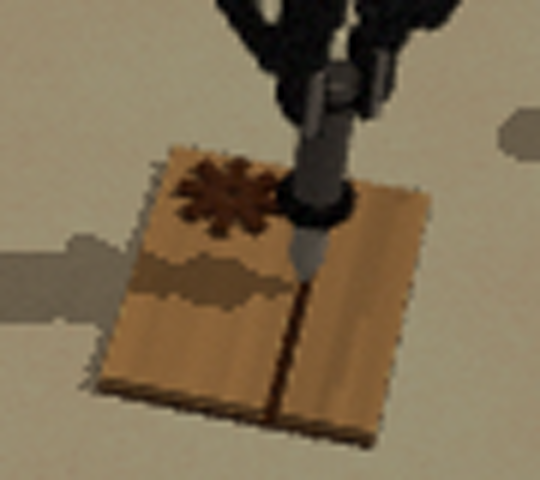

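The tip is over the groove at mid-joint, at crop (306,282), a few mm above the wood. Continue the remaining ~76 mm, plus a little.

```bash
python3 -m creep '[{"grip":15,"linear":[1.98,1.52,0],"rot":[0,0,0]},{"grip":15,"linear":[1.98,1.52,0],"rot":[0,0,0]},{"grip":15,"linear":[1.98,1.52,0],"rot":[0,0,0]},{"grip":15,"linear":[1.98,1.52,0],"rot":[0,0,0]},{"grip":15,"linear":[1.98,1.52,0],"rot":[0,0,0]},{"grip":15,"linear":[1.98,1.52,0],"rot":[0,0,0]},{"grip":15,"linear":[1.98,1.52,0],"rot":[0,0,0]},{"grip":15,"linear":[1.98,1.52,0],"rot":[0,0,0]},{"grip":15,"linear":[1.98,1.52,0],"rot":[0,0,0]},{"grip":15,"linear":[1.98,1.52,0],"rot":[0,0,0]},{"grip":15,"linear":[1.98,1.52,0],"rot":[0,0,0]},{"grip":15,"linear":[1.98,1.52,0],"rot":[0,0,0]}]'
python3 -m creep '[{"grip":15,"linear":[1.98,1.52,0],"rot":[0,0,0]},{"grip":15,"linear":[1.98,1.52,0],"rot":[0,0,0]},{"grip":15,"linear":[1.98,1.52,0],"rot":[0,0,0]},{"grip":15,"linear":[1.98,1.52,0],"rot":[0,0,0]},{"grip":15,"linear":[1.98,1.52,0],"rot":[0,0,0]},{"grip":15,"linear":[1.98,1.52,0],"rot":[0,0,0]},{"grip":15,"linear":[1.98,1.52,0],"rot":[0,0,0]},{"grip":15,"linear":[1.98,1.52,0],"rot":[0,0,0]},{"grip":15,"linear":[1.98,1.52,0],"rot":[0,0,0]},{"grip":15,"linear":[1.98,1.52,0],"rot":[0,0,0]},{"grip":15,"linear":[1.98,1.52,0],"rot":[0,0,0]},{"grip":15,"linear":[1.98,1.52,0],"rot":[0,0,0]}]'
python3 -m creep '[{"grip":15,"linear":[1.98,1.52,0],"rot":[0,0,0]},{"grip":15,"linear":[1.98,1.52,0],"rot":[0,0,0]},{"grip":15,"linear":[1.98,1.52,0],"rot":[0,0,0]},{"grip":15,"linear":[1.98,1.52,0],"rot":[0,0,0]},{"grip":15,"linear":[1.98,1.52,0],"rot":[0,0,0]},{"grip":15,"linear":[1.98,1.52,0],"rot":[0,0,0]},{"grip":15,"linear":[1.98,1.52,0],"rot":[0,0,0]},{"grip":15,"linear":[0,0,0],"rot":[0,0,0]},{"grip":15,"linear":[0,0,0],"rot":[0,0,0]},{"grip":15,"linear":[0,0,0],"rot":[0,0,0]},{"grip":15,"linear":[0,0,0],"rot":[0,0,0]},{"grip":15,"linear":[0,0,0],"rot":[0,0,0]}]'
python3 - <<'E'
from rig import sensors,imaging
from h import *
s=sensors.sense(); r=s['eef_pos'][:2]-[473,192.8]; d=np.array([.9184,-.3958]); print(s['eef_pos'],r@d, r@[.3958,.9184],s['force'])
p,_=imaging.capture("scene")
cv2.imwrite("pics/scene7.png",cv2.resize(p[165:245,340:430,::-1],None,fx=6,fy=6,interpolation=cv2.INTER_CUBIC))
E
```

```text
time_s: 11.67
eef_pos: [568.3, 153.0, 86.1]
ee_rot: [0.0, 0.992, 0.125, -0.0]
force: [-0.0, 0.6, -1.7]
grip_width: 0.239
time_s: 12.67
eef_pos: [595.8, 141.2, 86.1]
ee_rot: [-0.0, 0.992, 0.125, -0.0]
force: [0.1, -0.2, -0.9]
grip_width: 0.239
time_s: 13.67
eef_pos: [611.6, 134.4, 86.1]
ee_rot: [-0.0, 0.992, 0.125, 0.0]
force: [-0.1, -0.1, -0.9]
grip_width: 0.236
[611.5511842  134.43004562  86.13123432] 150.34823551635145 1.2315926011368603 [-0.07086181 -0.1221876  -0.88158631]
```

View pics/scene7.png

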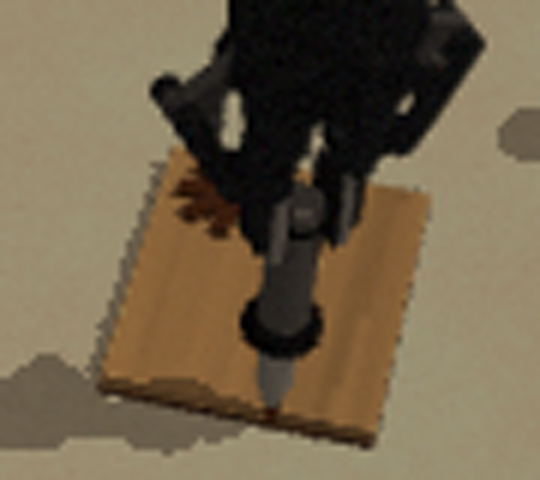

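The tip is at the far edge of the joint, crop (273,408). Now lift and return to the stand.

```bash
python3 -m creep '[{"grip":15,"linear":[0,0,-6],"rot":[0,0,0]},{"grip":15,"linear":[0,0,-15],"rot":[0,0,0]},{"grip":15,"linear":[0,0,-20],"rot":[0,0,0]},{"grip":15,"linear":[0,0,-20],"rot":[0,0,0]},{"grip":15,"linear":[0,0,-20],"rot":[0,0,0]},{"grip":15,"linear":[-4,9,-10],"rot":[0,0,0]},{"grip":15,"linear":[-9,20,-4],"rot":[0,0,0]},{"grip":15,"linear":[-13,28,0],"rot":[0,0,0]},{"grip":15,"linear":[-13,28,0],"rot":[0,0,0]},{"grip":15,"linear":[-13,28,0],"rot":[0,0,0]},{"grip":15,"linear":[-13,28,0],"rot":[0,0,0]},{"grip":15,"linear":[-13,28,0],"rot":[0,0,0]}]'
python3 -m creep '[{"grip":15,"linear":[-13,28,0],"rot":[0,0,0]},{"grip":15,"linear":[-13,28,0],"rot":[0,0,0]},{"grip":15,"linear":[-13,28,0],"rot":[0,0,0]},{"grip":15,"linear":[-13,28,0],"rot":[0,0,0]},{"grip":15,"linear":[-13,28,0],"rot":[0,0,0]},{"grip":15,"linear":[-13,28,0],"rot":[0,0,0]},{"grip":15,"linear":[-13,28,0],"rot":[0,0,0]},{"grip":15,"linear":[-13,28,0],"rot":[0,0,0]},{"grip":15,"linear":[-10,24,0],"rot":[0,0,0]},{"grip":15,"linear":[-6,16,0],"rot":[0,0,0]},{"grip":15,"linear":[0,0,0],"rot":[0,0,0]},{"grip":15,"linear":[0,0,0],"rot":[0,0,0]}]'
python3 - <<'E'
from rig import sensors,imaging
from h import *
from scipy.spatial.transform import Rotation as Ro
s=sensors.sense(); q=s['ee_rot']; R=Ro.from_quat([q[1],q[2],q[3],q[0]]).as_matrix(); print(s['eef_pos'],R.T@(np.array([519.2,-374,171])-s['eef_pos']))
E
```

```text
time_s: 14.72
eef_pos: [576.9, -50.6, 181.0]
ee_rot: [0.0, 0.992, 0.125, -0.0]
force: [-0.1, -0.0, -0.4]
grip_width: 0.24
time_s: 15.72
eef_pos: [526.1, -334.8, 180.7]
ee_rot: [-0.0, 0.992, 0.124, -0.0]
force: [0.1, -0.3, -1.4]
grip_width: 0.236
[ 526.05948308 -334.75773088  180.65868513] [-16.28854019  36.36113993   9.63583695]
```

```bash
python3 -m creep '[{"grip":15,"linear":[-5,11,0],"rot":[0,0,0]},{"grip":15,"linear":[-6,14,0],"rot":[0,0,0]},{"grip":15,"linear":[-4,8,6],"rot":[0,0,0]},{"grip":15,"linear":[-1.3,3.4,10],"rot":[0,0,0]},{"grip":15,"linear":[0,0,14],"rot":[0,0,0]},{"grip":15,"linear":[0,0,10],"rot":[0,0,0]},{"grip":15,"linear":[0,0,5],"rot":[0,0,0]},{"grip":15,"linear":[0,0,0],"rot":[0,0,0]},{"grip":15,"linear":[0,0,0],"rot":[0,0,0]},{"grip":15,"linear":[0,0,0],"rot":[0,0,0]}]'
python3 - <<'E'
from rig import sensors,imaging
from h import *
s=sensors.sense(); print(s['eef_pos'])
for n in ["scene","side"]:
    c=imaging.camera_params(n)
    p,d=imaging.capture(n); np.savez(f"{n}8.npz",p=p,d=d,**c)
    q=p[155:250,130:230] if n=="scene" else p[80:165,345:445]
    cv2.imwrite(f"pics/{n}8.png",cv2.resize(q[:,:,::-1],None,fx=6,fy=6,interpolation=cv2.INTER_CUBIC))
    t=s['eef_pos']-[0,0,67.5]; print(n,proj(c,t),proj(c,[519.2,-374,50]))
E
```

```text
time_s: 16.55
eef_pos: [520.3, -373.5, 136.8]
ee_rot: [0.0, 0.992, 0.125, 0.0]
force: [-0.4, -0.1, -1.3]
grip_width: 0.237
[ 520.34380693 -373.54124645  136.82147011]
scene [179.84822168 210.98418161] [181.2552112  216.01895894]
side [383.7846316  125.84756175] [383.47982588 130.40680621]
```

View pics/scene8.png

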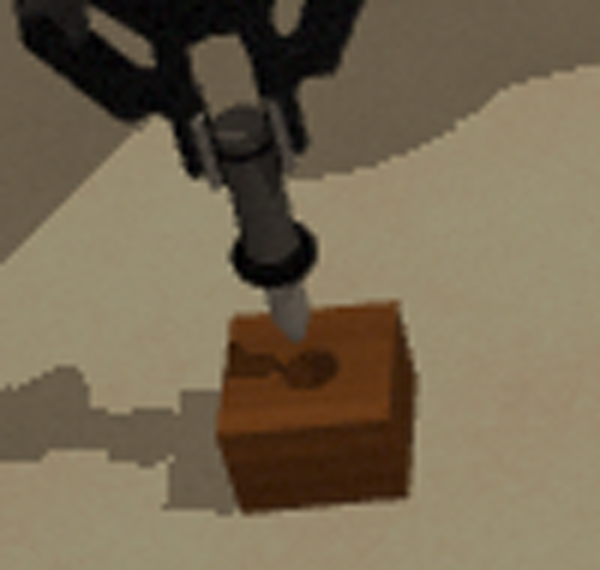

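View pics/side8.png

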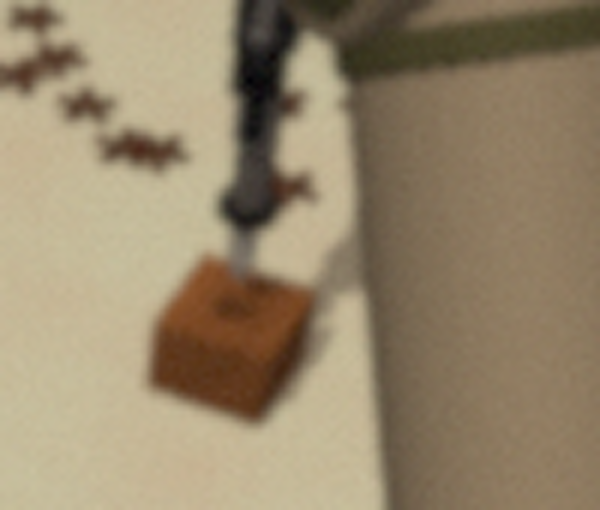

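In both views the tip hangs just over the hole: tip at crop (298,340) against hole at (312,368) in the scene view, within about 2 mm. Lower gently to the height it was gripped at.

```bash
python3 -m creep '[{"grip":15,"linear":[-1.2,-0.8,2],"rot":[0,0,0]},{"grip":15,"linear":[0,0,6],"rot":[0,0,0]},{"grip":15,"linear":[0,0,6],"rot":[0,0,0]},{"grip":15,"linear":[0,0,6],"rot":[0,0,0]},{"grip":15,"linear":[0,0,6],"rot":[0,0,0]},{"grip":15,"linear":[0,0,6],"rot":[0,0,0]},{"grip":15,"linear":[0,0,4],"rot":[0,0,0]},{"grip":15,"linear":[0,0,0],"rot":[0,0,0]},{"grip":15,"linear":[0,0,0],"rot":[0,0,0]}]'
```

```text
time_s: 17.4
eef_pos: [518.6, -373.0, 99.9]
ee_rot: [-0.0, 0.992, 0.125, -0.0]
force: [0.6, -0.6, 0.2]
grip_width: 0.238
```

No contact force with the tip about 18 mm inside the hole. Continue.

```bash
python3 -m creep '[{"grip":15,"linear":[0,0,5],"rot":[0,0,0]},{"grip":15,"linear":[0,0,6],"rot":[0,0,0]},{"grip":15,"linear":[0,0,6],"rot":[0,0,0]},{"grip":15,"linear":[0,0,5],"rot":[0,0,0]},{"grip":15,"linear":[0,0,3],"rot":[0,0,0]},{"grip":15,"linear":[0,0,1],"rot":[0,0,0]},{"grip":15,"linear":[0,0,0],"rot":[0,0,0]},{"grip":15,"linear":[0,0,0],"rot":[0,0,0]}]'
```

```text
time_s: 18.07
eef_pos: [518.7, -373.1, 74.2]
ee_rot: [0.0, 0.992, 0.125, 0.0]
force: [0.8, -0.0, -0.7]
grip_width: 0.238
```

```bash
python3 -m creep '[{"grip":15,"linear":[0,0,0.8],"rot":[0,0,0]},{"grip":15,"linear":[0,0,0],"rot":[0,0,0]},{"grip":24,"linear":[0,0,0],"rot":[0,0,0]},{"grip":28,"linear":[0,0,0],"rot":[0,0,0]},{"grip":35,"linear":[0,0,0],"rot":[0,0,0]},{"grip":45,"linear":[0,0,0],"rot":[0,0,0]},{"grip":60,"linear":[0,0,0],"rot":[0,0,0]},{"grip":60,"linear":[0,0,0],"rot":[0,0,0]},{"grip":60,"linear":[0,0,0],"rot":[0,0,0]}]'
python3 - <<'E'
from rig import sensors,imaging
from h import *
p,d=imaging.capture("scene")
cv2.imwrite("pics/s9.png",cv2.resize(p[155:250,130:230,::-1],None,fx=6,fy=6,interpolation=cv2.INTER_CUBIC))
E
```

```text
time_s: 18.82
eef_pos: [518.6, -373.0, 73.3]
ee_rot: [0.0, 0.992, 0.125, 0.0]
force: [0.4, 0.3, -0.6]
grip_width: 0.696
```

View pics/s9.png

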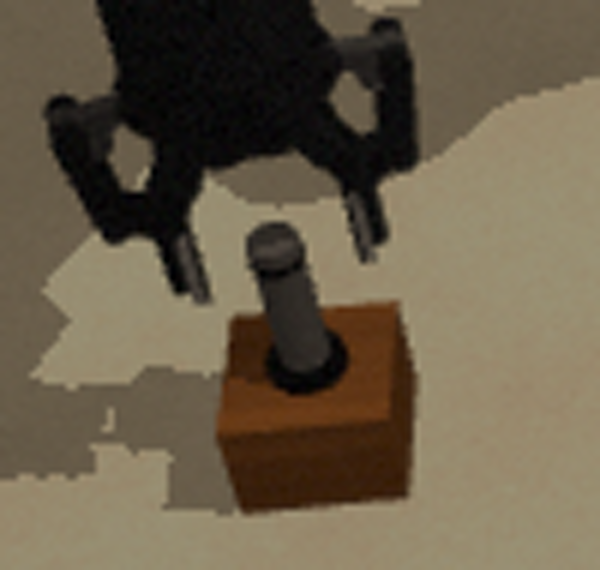

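The pen is seated on its collar at crop (307,365) and upright, with the jaws clear. Retreat straight up.

```bash
python3 -m creep '[{"grip":60,"linear":[0,0,-8],"rot":[0,0,0]},{"grip":60,"linear":[0,0,-18],"rot":[0,0,0]},{"grip":60,"linear":[0,0,-20],"rot":[0,0,0]},{"grip":60,"linear":[0,0,-20],"rot":[0,0,0]},{"grip":60,"linear":[0,0,-20],"rot":[0,0,0]},{"grip":60,"linear":[0,0,-20],"rot":[0,0,0]},{"grip":60,"linear":[0,0,-20],"rot":[0,0,0]},{"grip":60,"linear":[-20,0,-20],"rot":[0,0,0]},{"grip":60,"linear":[-20,0,-10],"rot":[0,0,0]},{"grip":60,"linear":[-10,0,0],"rot":[0,0,0]},{"grip":60,"linear":[0,0,0],"rot":[0,0,0]},{"grip":60,"linear":[0,0,0],"rot":[0,0,0]}]'
python3 - <<'E'
from rig import sensors,imaging
from h import *
c=imaging.camera_params("scene"); p,d=imaging.capture("scene")
print(sensors.sense()['dq'].round(3),proj(c,[519.2,-374,125]),proj(c,[519.2,-374,57]))
cv2.imwrite("pics/s10.png",p[:,:,::-1])
cv2.imwrite("pics/s10z.png",cv2.resize(p[185:245,155:210,::-1],None,fx=8,fy=8,interpolation=cv2.INTER_CUBIC))
E
```

```text
time_s: 19.87
eef_pos: [470.1, -385.1, 228.7]
ee_rot: [-0.001, 0.992, 0.124, -0.0]
force: [-0.4, 1.1, -0.3]
grip_width: 0.701
[ 0.011  0.01  -0.007 -0.001  0.002 -0.001] [175.01329327 194.61233804] [180.69462572 214.09643433]
```

View pics/s10.png

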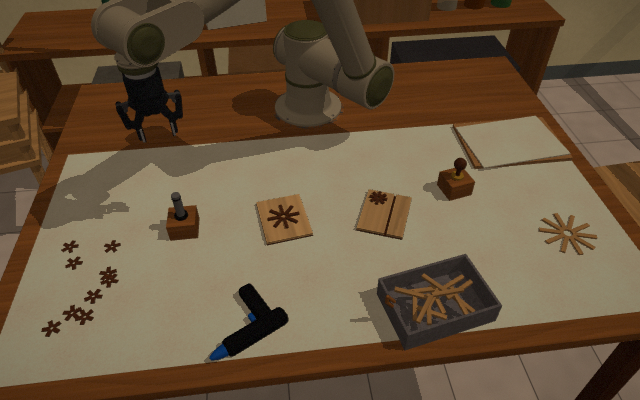

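View pics/s10z.png

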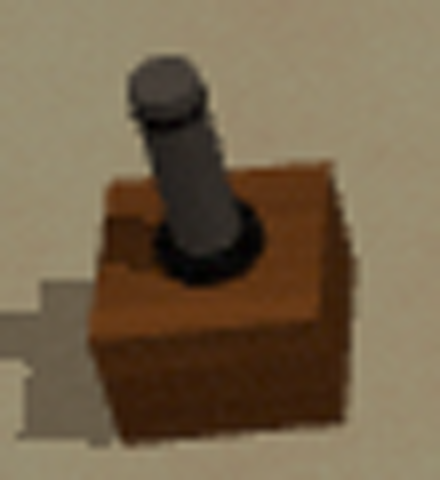

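The pen stands at (180,215) exactly as in the first picture. The stamp is unmoved at (457,178) and the arm is clear of everything. Handing in.

```bash
python3 -c "
from rig import ctrl
print(ctrl.finish_job())"
```

```text
the job is handed in; nothing more can be done
None
```

I ran the pen along the whole glued joint from the star edge to the opposite edge, put it back in its own stand and handed the job in at about 20 s. The hand-in reports no verdict.

- **Sweep:** it ran at about 30 mm/s. By the arm's readings the tip stayed about 7 mm above the wood and within about 1.2 mm of the estimated joint line. Measured tool force stayed under about 2 N, with no sign of pressing.
- **Final pictures:** the pen stands upright on its collar, matching the first picture. The stamp is unmoved, and the gripper is open and clear.
- **Disagreements:** the side camera placed things about 5–8 mm from the scene camera. I relied on the wrist camera, which agreed better with the scene camera, and on comparing the tip with the seam within each picture, where they agreed to about 2 mm. In the scene view the tip also appeared about 2 mm to the side of where the arm's readings put it, well inside the tolerances.

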